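Clamp a re-glued cup handle with a one-hand ratchet clamp

TASK

The handle of the espresso cup has just been glued back on. Stand the cup upright on the gluing board between the two jaws of the one-hand clamp, its handle pointing straight at the moving jaw, and let go; then pump the clamp's trigger until the moving jaw presses the handle on gently but firmly, without crushing the cup, and finish while still holding the trigger squeezed so that the pressure stays on. Bring the jaw in with the trigger only, not by pushing the jaw, and leave the glue bottle, tape and teaspoon where they are.

Things in the scene. Friction and masses are not known exactly. Their poses are not given: they have to be found in the camera images.
- cup: white espresso cup, 51 mm tall, bowl about 62 mm across at the rim and 44 mm at the foot, loop handle on one side, 0.11 kg. Origin under the middle of its outline (bowl plus handle), at the foot; z up through the mouth; the handle points along its -y, its outermost point 46 mm from the origin; the bowl's axis is 14.5 mm from the origin along +y.
- cup_axis (a point): point on the bowl's axis at the cup's foot
- cup_handle_tip (a point): outermost point of the cup's handle, 33 mm above the foot
- clamp: one-hand ratchet bar clamp of black plastic lying flat, screwed to a light wooden board (140 x 250 mm, top z = 12 mm; the cup stands on it); does not move. Origin on the worktop under the bar, mid-housing (70 x 50 mm, top at 47 mm); +y along the bar, away from the moving jaw; +x towards the jaws, whose middle line is x = 75 mm; -x towards the pistol handle
- fixed_jaw_mid (a point): bottom of the shallow V in the fixed jaw's rubber pad, 31 mm above the worktop, at x = 75, y = -28.6 mm of the clamp; the pad faces -y and reaches 14 to 48 mm above the worktop. With the bowl bearing in the V its axis is about 32 mm further along -y
- moving_jaw: the jaw at the -y end of the toothed bar, its arm (top 49 mm above the worktop) reaching from the bar to x = 95 mm of the clamp; it slides with the bar towards +y of the clamp. Origin on the bar, not on the jaw
- moving_jaw_mid (a point): middle of the moving jaw's plate, just behind its rubber pad, 31 mm above the worktop; the pad's face stands 9.5 mm in front of it (towards +y) when not squashed. It is at y = -177.5 mm + joint bar
- jaw_pad: the moving jaw's soft rubber pad, 34 mm wide and high, facing +y of the clamp; origin at its back, its face 10 mm in front (towards +y)
- bar (a joint): travel of the toothed bar and moving jaw towards the fixed jaw, m: 0 = wide open (pads 139 mm apart), at most 0.058; the cup, handle to the moving jaw, is nipped at about 0.046. It moves with the trigger's squeeze (friction 2.5 N); a pawl keeps it from going back more than one tooth (5 mm) when the trigger is let out
- pad_squash (a joint): how far the moving jaw's soft rubber pad is squashed, m: 0 = free, 0.007 = solid; 2.5 N per mm, so it tells the pressure on the cup. About half squashed is a good pressure
- trigger (a joint): turn of the trigger, rad: 0 = let out, 0.18 = fully squeezed; springs back. A full squeeze and release takes the bar one tooth (5 mm) on. The pawl takes hold within the first 9 mm of travel at trigger_press (22 mm in all), then the bar moves about 0.43 mm per mm; letting out before the next tooth has clicked loses the gain
- trigger_blade: the trigger's blade, 9 mm thick, 20 mm high (19 to 39 mm above the worktop), about 90 mm long, beside the handle; squeezing moves it towards the handle (+y of the clamp). Origin on the pivot. Needs 3 to 5 N at trigger_press to squeeze, and about 0.43 N more for each newton of clamping
- trigger_press (a point): middle of the trigger's outer face where fingers press, 124 mm from its pivot; 52 mm from handle_grip when let out, about 30 mm when fully squeezed
- handle_grip (a point): middle of the pistol handle's back face (facing +y of the clamp) across from trigger_press, 29 mm above the worktop, at x = -80, y = 24 mm of the clamp. The handle runs along -x to x = -114 mm, 20 mm thick in y, 16 to 42 mm above the worktop, with no board under it; the trigger blade runs beside it on its -y side
- glue_bottle: small round glue bottle, dark violet, with a long pale brush cap, 31 x 31 x 79 mm, origin under it; to be left alone
- masking_tape: roll of masking tape lying flat, 104 x 102 x 25 mm, origin under it; to be left alone
- teaspoon: teaspoon, 137 x 28 x 13 mm, origin under it; to be left alone
Mind the look-alikes: they are no part of the job. Leave any yellow look-alike of the cup alone.

How it is judged:
On the way, in this order (a step that is already met when the one before it is completed fails the run):
1. the cup stands upright on the board between the jaws, handle towards the moving jaw, let go and not yet clamped (x of cup_handle_tip in the frame of clamp between 0.063 and 0.087 m and x of cup_axis in the frame of clamp between 0.063 and 0.087 m and y of cup_handle_tip in the frame of clamp below -0.11 m and z of cup in the frame of clamp between 0.008 and 0.018 m and angle between cup's own z axis and vertical below 0.12 rad and contact force between the fingers and cup below 0.3 N and contact force between jaw_pad and cup below 0.5 N and y of cup_axis in the frame of clamp below -0.055 m and linear speed of cup below 0.02 m/s), for 0.2 s.
2. the moving jaw has come up against the handle (contact force between jaw_pad and cup above 1 N), for 0.1 s.
At the end, for the whole second after the job is handed in: the cup stands upright on the board, handle tip and axis within 12 mm of the jaws' middle line, untouched by the fingers; the moving pad presses the handle with 4 to 18 N against the fixed jaw; the fingers still hold the trigger squeezed (over 2 N, beyond 0.02 rad) (x of cup_handle_tip in the frame of clamp between 0.063 and 0.087 m and x of cup_axis in the frame of clamp between 0.063 and 0.087 m and y of cup_handle_tip in the frame of clamp below -0.11 m and z of cup in the frame of clamp between 0.008 and 0.018 m and angle between cup's own z axis and vertical below 0.12 rad and contact force between each of the fingers, the arm and cup below 0.3 N and contact force between jaw_pad and cup between 4 and 18 N and y of cup_handle_tip in the frame of jaw_pad between 0.004 and 0.02 m and contact force between the fingers and trigger_blade above 2 N and value of joint trigger above 0.02 rad); the arm keeps its last pose, push and grip.
It fails at once if the cup is crushed: the moving jaw presses it with more than 25 N (contact force between jaw_pad and cup above 25 N).
It fails at once if the cup is tipped over (angle between cup's own z axis and vertical above 0.7 rad).
It fails at once if the moving jaw is pushed by the robot instead of by the trigger (over 5 N) (contact force between any of the fingers, the arm and moving_jaw above 5 N).
It fails at once if the glue bottle, tape or teaspoon is shifted by more than 30 mm (distance of any of glue_bottle, masking_tape, teaspoon from where it was at the start of the episode above 0.03 m).
It also fails if it takes over 58 s, if anything falls off the work surface, if the arm or the gripper's body presses on something with over 40 N, if the wrist force passes 120 N, or if a joint passes its speed limit or range.

ROBOT

A 6-joint arm with a two-finger parallel gripper is mounted at the origin on a cart in front of the work surface, level with it; the furniture and walls round the work are solid. World frame = base frame: x ahead of the robot, y to its left, z up, the work surface at z = 0. Lengths are in m, angles in rad, forces in N, time in s.
With the tool pointing down it reaches from about 0.375 to 0.925 m from the base axis. Payload 5.7 kg.
Tool frame: the origin (TCP) lies midway between the tips of the shut fingers; the grasp point (between the pads) lies 19 mm behind it; y points along the fingers, x is the direction in which the jaws open and shut, and the axes are right-handed (so a half turn about y gives the same grasp; the last joint's range is limited). The gripper opens to 85 mm and grips with 20 to 120 N. Pads are 22 mm wide; open, the fingers measure 114 mm over their backs; the gripper's body (76 mm by 85 mm) begins 54 mm behind the grasp point. The pads swing forward as they close: fully open they stand 13 mm farther back than shut.
Start: joints at [-1.446, 0.359, 1.51, -0, 1.272, -0.115], TCP at [0.142, -0.583, 0.231] pointing down, gripper open.
Joint ranges: [-2.97, 2.97], [-1.01, 2.36], [0.21, 2.38], [-0.96, 4.11], [0.2, 2.71], [-2.98, 2.98]. Speed limits (rad/s): [2.39, 2.39, 3.14, 3.14, 3.14, 3.14].

INTERFACE

Orientations are given as a 3x3 rotation matrix whose columns are the frame's x, y, z axes.
In Python, from station import * gives the robot as it stands.
- The arm moves only by the tool servo_tool, never from a script. Its arguments are lists of equal length, an entry for each row: "claw": the opening, from 0 (shut) to 1 (fully open); "delta_pos": the shift along the tool's x, y, z in cm, a list of three; "twist": the turn, a rotation vector about the tool's x, y, z in units of 5 degrees (1.0 is 5 degrees), a list of three. In form: {"claw": [claw, ...], "delta_pos": [[tx, ty, tz], ...], "twist": [[ax, ay, az], ...]}. A call has 1 to 8 rows; each row is the pose to reach, as a shift and turn from the pose commanded when the call began, along the tool's axes at that moment; what a row does not reach only later rows make up. A row lasts 1/12 s, in which the tool goes at most 41.7 mm and 7.16 degrees, less where a joint would pass 70% of its speed; a pose out of reach is approached as far as the arm can. A call with a gripper value outside its range is refused whole. The fingers move at their own pace and stop on an object; the grip force is fixed at half the most. Time passes only in rows, so rows that repeat a pose let the fingers close. It gives the time, the measured TCP pose, the force and the opening at its end, in the units of the state.
- sense(): the state, without advancing time (a new reading comes with each control period).
- read_camera(name): name is "side" or "top" or "wrist"; returns (picture, depth): 400x640x3 uint8, blue, green, red; 400x640 float32, m along the optical axis (not along the pixel's ray), 0 where there is no reading.
- camera_info(name): a dict with "vertical_fov" (degrees; the focal length in pixels is half the picture's height over the tangent of half this angle, whatever the lens; pixels are square), "cx", "cy" (the principal point, pixels), "origin" and "orientation" of the camera in the world; the wrist camera has in their place "mount" (4x4, takes a point from camera to tool coordinates, whose origin is the TCP and whose axes are the tool frame's). Camera axes: x right, y down, z forward; pixel columns grow to the right and rows downward; lengths in m; the calibration is good to about 2 mm. A picture is of the moment at which its call begins: read the wrist's pose just before it. camera_info takes no time and is no camera call.
- hand_in(): hands the job in, once; it reports no verdict.
The state is a dict: "t": time; "joint_pos": joint angles; "joint_velocities": joint speeds; "joint_torque": joint torques, N m; "tool_pos": TCP position; "orientation": TCP orientation; "contact_force": force on the tool from outside, world axes, zero at the start; "ft_torque": the same for the moment, N m; "opening": finger opening in m.
Only numpy, scipy, OpenCV 4.12 (cv2) and the standard library are available. Lean on these libraries where they do the work, as an engineer would, in place of code of your own. Each camera call takes 0.05 s, during which the arm holds its last target. There are 200 camera calls.

## Working session

There is one attempt and no reset: what is moved stays moved. The work goes in short steps, Python scripts to look and compute and a tool call to move; the robot and the scene stay as the last step left them, time stands still between calls to the robot, and variables do not carry over. Pictures are saved under pics/ and viewed, about 8 in all and at most 12, crops included, and the job is handed in when it is done.

Besides the shell and the picture viewer there is one more tool, called in YAML: its name, and indented under it one key for each argument. servo_tool: Moves the arm, as the interface text tells. Its arguments: {"type":"object","properties":{"claw":{"type":"array"},"delta_pos":{"type":"array"},"twist":{"type":"array"}},"required":["claw","delta_pos","twist"]}

```bash
mkdir -p pics; ls; cat > h.py <<'E'
from station import *
import numpy as np, cv2
def cam(n):
    s=sense(); im,d=read_camera(n); c=camera_info(n)
    f=200/np.tan(np.radians(c['vertical_fov'])/2)
    if 'mount' in c:
        M=np.array(c['mount']);R0=np.array(s['orientation']);R=R0@M[:3,:3];o=np.array(s['tool_pos'])+R0@M[:3,3]
    else: R=np.array(c['orientation']);o=np.array(c['origin'])
    return im,d,(f,c['cx'],c['cy'],o,R)
def plane(K,u,v,z):
    f,cx,cy,o,R=K; r=R@np.array([(u-cx)/f,(v-cy)/f,1]); return o+r*(z-o[2])/r[2]
def cloud(d,K):
    f,cx,cy,o,R=K; v,u=np.mgrid[0:d.shape[0],0:d.shape[1]]
    P=np.stack([(u-cx)/f*d,(v-cy)/f*d,d],-1); return P@R.T+o
def proj(K,p):
    f,cx,cy,o,R=K; q=R.T@(np.array(p)-o); return f*q[0]/q[2]+cx,f*q[1]/q[2]+cy
E
python3 - <<'E'
from h import *
for n in ['top','side']:
    im,d,K=cam(n); cv2.imwrite(f'pics/{n}0.png',im); np.savez(f'{n}0.npz',im=im,d=d)
    print(n,K, (d>0).mean())
print(sense())
E
```

```text
pics
top (np.float64(381.8381024726171), 321.64928968169426, 203.1000817734647, array([0.41280988, 0.03349942, 1.28644147]), array([[-0.02862124, -0.99412427,  0.10439233],
       [-0.99957936,  0.0279751 , -0.00764876],
       [ 0.00468343, -0.10456734, -0.99450678]])) 0.9958828125
side (np.float64(416.7510935775094), 323.5403165389107, 201.66064403448533, array([0.49813184, 0.94808076, 0.7486803 ]), array([[-0.99771115, -0.05235563,  0.0427942 ],
       [-0.06542762,  0.58760432, -0.80649885],
       [ 0.0170787 , -0.80745282, -0.58968488]])) 0.995875
{'t': 0.1, 'joint_pos': array([-1.44610197e+00,  3.59436926e-01,  1.51138901e+00, -1.64585647e-06,
        1.27252673e+00, -1.15144926e-01]), 'joint_velocities': array([-3.04367497e-05, -1.20832271e-04, -2.70030784e-03,  1.73697602e-04,
        1.18179548e-03, -3.13241987e-04]), 'joint_torque': array([ 1.28231233e-05, -5.28654456e+01, -2.79350460e+01, -3.51681438e-04,
        4.99485861e-03,  3.86939666e-05]), 'tool_pos': array([ 0.14241104, -0.58217461,  0.23051065]), 'orientation': array([[ 2.37546793e-01, -2.20456364e-04,  9.71376072e-01],
       [-9.71374523e-01,  1.74615202e-03,  2.37546810e-01],
       [-1.74853900e-03, -9.99998451e-01,  2.00647117e-04]]), 'contact_force': array([-0.37978529, -0.25355794, -0.25327106]), 'ft_torque': array([ 0.01614455,  0.00063356, -0.0008781 ]), 'opening': 0.08547827134056521}
```

View pics/top0.png

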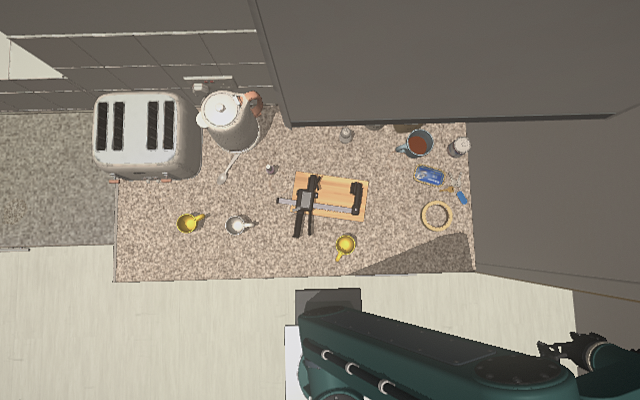

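View pics/side0.png

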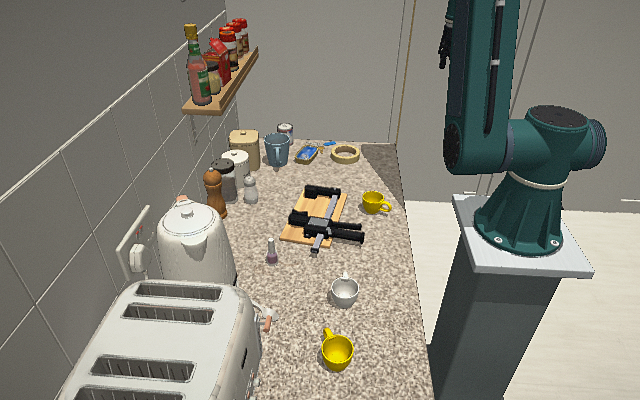

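```bash
python3 - <<'E'
from h import *
z=np.load('top0.npz');im,d=z['im'],z['d']
c=camera_info('top');K=(200/np.tan(np.radians(c['vertical_fov'])/2),c['cx'],c['cy'],np.array(c['origin']),np.array(c['orientation']))
cv2.imwrite('pics/c1.png',cv2.resize(im[150:260,215:375],None,fx=5,fy=5,interpolation=cv2.INTER_CUBIC))
P=cloud(d,K); np.save('P.npy',P)
hsv=cv2.cvtColor(im,cv2.COLOR_BGR2HSV)
X,Y,Z=P[...,0],P[...,1],P[...,2]
# cup
m=np.zeros(d.shape,bool); m[205:245,218:262]=1
m&=(Z>0.012)
print('cup pts',m.sum(),'zmax',np.percentile(Z[m],[50,98]))
Q=P[m]; 
print(Q.min(0),Q.max(0))
rim=Q[Q[:,2]>0.043]; (c2,wh,a)=cv2.minAreaRect((Q[:,:2]*1000).astype(np.float32)); print(c2,wh,a)
print('rim circ',cv2.minEnclosingCircle((rim[:,:2]*1000).astype(np.float32)))
# board: wood
wm=cv2.inRange(hsv,(8,70,120),(25,220,255)); wm[:165]=0;wm[235:]=0;wm[:,:280]=0;wm[:,380:]=0
for nm,mm in (('board',(wm>0)&(abs(Z-.012)<.006)),):
    print(nm,mm.sum(),cv2.minAreaRect((P[mm][:,:2]*1000).astype(np.float32)), np.median(Z[mm]))
bx=np.zeros(d.shape,bool);bx[165:245,270:375]=1
b=bx&(hsv[...,2]<75)&(Z>0.02)&(Z<.06)
print('black',b.sum())
print('worktop z',np.median(Z[240:250,260:290]))
E
```

```text
cup pts 239 zmax [0.03950594 0.05385842]
[0.41280988 0.03349942 0.01210687] [0.50891642 0.33978929 1.28644147]
(436.3395080566406, 191.0481719970703) (312.6822814941406, 61.08061599731445) 70.45254516601562
rim circ ((448.3050537109375, 186.64434814453125), 157.20468139648438)
board 1818 ((569.0910034179688, -1.756683349609375), (249.96185302734375, 140.2208251953125), 80.41287231445312) 0.011199187131412436
black 519
worktop z -0.0003725229912422412
```

View pics/c1.png

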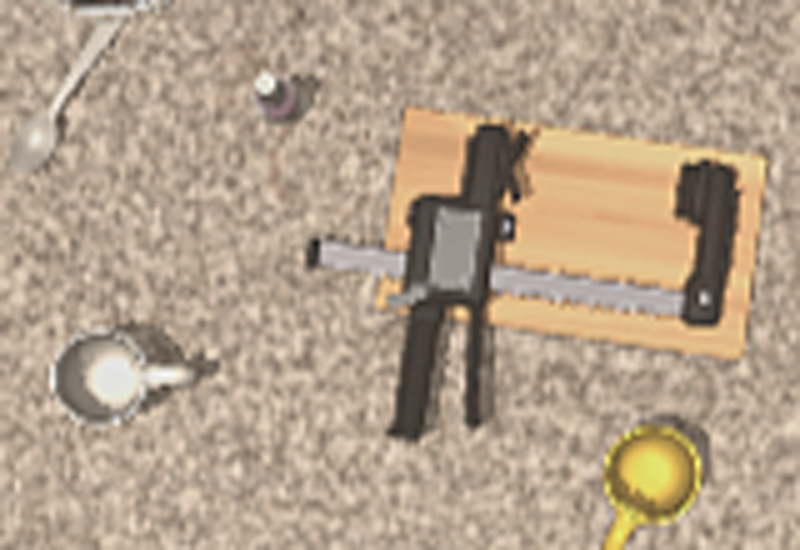

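servo_tool:
  claw: [1, 1, 1, 1, 1, 1, 1, 1]
  delta_pos:
    - [-3, -1, 3]
    - [-5, -2, 6]
    - [-8, -3, 9]
    - [-10, -4, 12]
    - [-13, -5, 15.5]
    - [-15, -6, 18.5]
    - [-18, -7, 21.5]
    - [-20, -8, 24]
  twist:
    - [0, -1, 0]
    - [0, -2, 0]
    - [0, -3, 0]
    - [0, -4, 0]
    - [0, -5, 0]
    - [0, -6, 0]
    - [0, -7, 0]
    - [0, -8, 0]

```text
t: 0.77
tool_pos: [0.3285, -0.3287, 0.3113]
orientation: [[0.809, -0.001, 0.588], [-0.588, 0.002, 0.809], [-0.001, -1.0, 0.001]]
contact_force: [0.5, -0.3, 0.4]
opening: 0.0853
```

```bash
python3 - <<'E'
from h import *
s=sense();p=s['tool_pos'];R=s['orientation'];print(p,R.round(3),s['joint_pos'].round(2))
print(camera_info('wrist'))
for t in ([.5,-.07,.36],):
  print((R.T@(np.array(t)-p)*100).round(1))
P=np.load('P.npy');a=np.radians(80.41);ey=np.array([np.cos(a),np.sin(a)]);ex=np.array([ey[1],-ey[0]])
m=np.zeros(P.shape[:2],bool);m[165:245,270:375]=1
im=np.load('top0.npz')['im'];V=im.max(2)
m&=(P[...,2]>.025)&(P[...,2]<.06)
q=P[m][:,:2]-np.array([.569,-.0018]);x=q@ex*1000;y=q@ey*1000;z=P[m][:,2]*1000
print('z',np.percentile(z,[5,50,95]))
hi=z>40
print('y hist of high',np.histogram(y[hi],np.arange(-130,90,10)))
print('x hist of high',np.histogram(x[hi],np.arange(-180,80,10)))
E
```

```text
[ 0.32849964 -0.32870936  0.31128177] [[ 0.809 -0.001  0.588]
 [-0.588  0.002  0.809]
 [-0.001 -1.     0.001]] [-0.93  0.09  1.67  0.    1.38 -0.31]
{'vertical_fov': 61.625583234590614, 'cx': 318.542509552429, 'cy': 203.44887240784897, 'mount': array([[ 9.99999026e-01, -1.26003701e-03,  5.99950860e-04,
         1.07725851e-04],
       [-9.70374649e-04, -3.18826056e-01,  9.47812748e-01,
        -1.42594509e-01],
       [-1.00299918e-03, -9.47812407e-01, -3.18826968e-01,
         8.18528935e-02],
       [ 0.00000000e+00,  0.00000000e+00,  0.00000000e+00,
         1.00000000e+00]])}
[-1.3 -4.8 31. ]
z [28.73911269 40.84072537 49.3688186 ]
y hist of high (array([  0,   0,   5,  75,  79,  40,  20,   5,   8,   0,   0,   0,   0,
         0,   0,   0,   3,  28,  98, 109,  74]), array([-130, -120, -110, -100,  -90,  -80,  -70,  -60,  -50,  -40,  -30,
        -20,  -10,    0,   10,   20,   30,   40,   50,   60,   70,   80]))
x hist of high (array([ 0,  0,  7, 20, 19, 24, 10,  8,  7, 11,  9, 30, 53, 69, 63, 67, 60,
       56, 47, 41, 57, 49, 52, 34,  2]), array([-180, -170, -160, -150, -140, -130, -120, -110, -100,  -90,  -80,
        -70,  -60,  -50,  -40,  -30,  -20,  -10,    0,   10,   20,   30,
         40,   50,   60,   70]))
```

servo_tool:
  claw: [1, 1, 1, 1, 1, 1, 1, 1]
  delta_pos:
    - [-1, -1, 4]
    - [-1.5, -2, 8]
    - [-2, -3, 12]
    - [-3, -4, 16]
    - [-4, -5, 20]
    - [-4.5, -5.5, 24]
    - [-5, -6, 28]
    - [-6, -6.5, 32]
  twist:
    - [0, -0.7, 0]
    - [0, -1.4, 0]
    - [0, -2.1, 0]
    - [0, -2.8, 0]
    - [0, -3.5, 0]
    - [0, -4.2, 0]
    - [0, -4.8, 0]
    - [0, -5.4, 0]

```text
t: 1.43
tool_pos: [0.4699, -0.0362, 0.3766]
orientation: [[0.987, 0.001, 0.158], [-0.158, -0.0, 0.987], [0.001, -1.0, -0.0]]
contact_force: [1.3, -0.4, 0.5]
opening: 0.0854
```

servo_tool:
  claw: [1, 1, 1, 1]
  delta_pos:
    - [3, 0, 3]
    - [5, 0, 7]
    - [5, 0, 9]
    - [5, 0, 9]
  twist:
    - [0, 0, 0]
    - [0, 0, 0]
    - [0, 0, 0]
    - [0, 0, 0]

```text
t: 1.77
tool_pos: [0.534, 0.047, 0.3754]
orientation: [[0.988, -0.001, 0.157], [-0.157, 0.002, 0.988], [-0.001, -1.0, 0.002]]
contact_force: [-0.6, -1.0, 0.0]
opening: 0.0852
```

```bash
python3 - <<'E'
from h import *
s=sense();print(s['tool_pos'],s['orientation'].round(3),s['joint_pos'].round(2),abs(s['joint_velocities']).max())
im,d,K=cam('wrist');cv2.imwrite('pics/w1.png',im);np.savez('w1.npz',im=im,d=d,f=K[0],cx=K[1],cy=K[2],o=K[3],R=K[4])
print((d>0).mean())
E
```

```text
[0.53401896 0.04700477 0.37541884] [[ 0.988 -0.001  0.157]
 [-0.157  0.002  0.988]
 [-0.001 -1.     0.002]] [-0.04  0.17  1.43  0.    1.55  0.11] 0.07008956049089274
0.99581640625
```

View pics/w1.png

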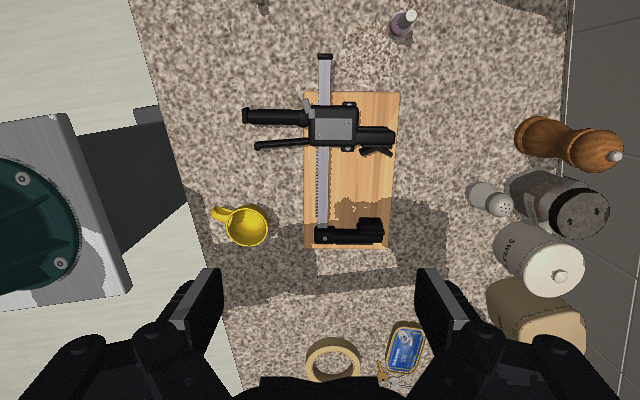

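```bash
python3 - <<'E'
from h import *
z=np.load('w1.npz');im,d=z['im'],z['d'];K=(z['f'],z['cx'],z['cy'],z['o'],z['R'])
P=cloud(d,K);hsv=cv2.cvtColor(im,cv2.COLOR_BGR2HSV)
reg=np.zeros(d.shape,bool);reg[45:252,235:405]=1
b=reg&(abs(P[...,2]-.012)<.005)&(hsv[...,1]>60)&(P[...,1]<.14)
lab=cv2.connectedComponentsWithStats(b.astype(np.uint8))
r=cv2.minAreaRect((P[b][:,:2]*1000).astype(np.float32));print('board',r,np.median(P[b][:,2]))
print('ground',np.median(P[300:360,240:300,2][d[300:360,240:300]>0]), np.median(P[50:80,200:230,2]))
ang=r[2] if r[1][0]>r[1][1] else r[2]+90
a=np.radians(ang); ey=np.array([np.cos(a),np.sin(a)]);ey*=np.sign(ey[1]);ex=np.array([ey[1],-ey[0]])
c=np.array(r[0])/1000
x=((P[...,:2]-c)@ex)*1000;y=((P[...,:2]-c)@ey)*1000;Z=P[...,2]*1000
def ext(nm,m):
    m=m&reg&(d>0);print(nm,m.sum(),'x',np.percentile(x[m],[0.5,50,99.5]).round(1),'y',np.percentile(y[m],[.5,50,99.5]).round(1),'z',np.percentile(Z[m],[2,50,98]).round(1))
R=lambda r0,r1,c0,c1:(lambda m:(m.__setitem__((slice(r0,r1),slice(c0,c1)),True),m)[1])(np.zeros(d.shape,bool))
ext('housing top grey',R(105,143,312,354)&(abs(Z-47)<3))
ext('housing',R(95,155,290,365)&(Z>40))
ext('moving jaw',R(210,250,310,388)&(Z>44))
ext('handle',R(100,130,238,305)&(Z>36))
ext('trigger',R(132,155,248,305)&(Z>32))
ext('fixed jaw',R(115,158,360,400)&(Z>40))
ext('bar near',R(160,220,312,334)&(Z>18))
ext('bar far',R(50,95,312,336)&(Z>18))
print('ang',np.degrees(a))
E
```

```text
board ((520.304443359375, 6.474639892578125), (249.7683868408203, 246.4099884033203), 80.26885223388672) 0.012085374079166489
ground 0.00033350107899154935 -0.00010031804433408009
housing top grey 1384 x [-3. 25. 54.] y [ 56.4  79.8 103.7] z [44.1 46.3 48.9]
housing 2391 x [-32.   23.6  69.9] y [ 43.6  80.5 112.4] z [40.4 45.2 48.6]
moving jaw 421 x [  4.   78.5 107.2] y [-99.1 -78.2 -65.4] z [44.1 47.3 50.1]
handle 871 x [-99.8 -55.6 -13.9] y [ 78.   89.7 111.2] z [36.6 40.9 44.9]
trigger 348 x [-85.8 -50.8 -14.3] y [43.  53.2 59.5] z [33.6 38.2 40.1]
fixed jaw 764 x [ 64.1  87.  112.1] y [39.6 59.4 76.2] z [40.5 44.5 49.1]
bar near 719 x [ 2.2 12.1 21. ] y [-64.1 -15.7  28.5] z [27.  32.1 33.8]
bar far 511 x [ 3. 13. 23.] y [120.3 147.5 172.3] z [30.1 32.2 35.3]
ang 80.26885223388672
```

```bash
python3 - <<'E'
from h import *
z=np.load('w1.npz');im,d=z['im'],z['d'];K=(z['f'],z['cx'],z['cy'],z['o'],z['R'])
P=cloud(d,K)
a=np.radians(80.0);ey=np.array([np.cos(a),np.sin(a)]);ex=np.array([ey[1],-ey[0]])
a0=np.radians(80.27);e0=np.array([np.cos(a0),np.sin(a0)]);x0=np.array([e0[1],-e0[0]])
O=np.array([.5203,.00647])+.0126*x0+.078*e0;print('O guess',O)
q=P[...,:2]-O;x=q@ex*1000;y=q@ey*1000;Z=P[...,2]*1000
reg=np.zeros(d.shape,bool);reg[45:258,235:405]=1
for lo,hi in ((-110,-95),(-88,-72),(-60,-45),(-20,0),(0,20),(45,55),(60,70),(70,80),(80,90),(92,98)):
    s=''
    for yb in range(-190,50,4):
        m=reg&(x>lo)&(x<hi)&(y>=yb)&(y<yb+4)&(d>0)
        v=np.percentile(Z[m],70) if m.sum()>3 else -1
        if v>19: s+=f'{yb+2}:{v:.0f} '
    print((lo,hi),s)
np.save('O.npy',O)
E
```

```text
O guess [0.54590118 0.08121851]
(-110, -95) -180:50 -176:41 -172:28 -124:43 -120:44 -32:38 0:33 4:41 8:43 12:42 16:41 20:37 
(-88, -72) -144:33 -140:31 -136:41 -32:38 -28:39 -24:37 0:35 4:41 8:42 12:42 16:40 20:35 
(-60, -45) -28:39 -24:39 -20:35 0:35 4:40 8:42 12:42 16:41 20:35 
(-20, 0) -176:44 -172:44 -168:44 -164:44 -160:42 -156:34 -152:32 -148:32 -144:32 -140:32 -136:31 -132:32 -128:31 -124:32 -120:32 -116:31 -112:32 -108:29 -104:32 -100:32 -96:31 -92:32 -88:31 -84:32 -80:32 -76:32 -72:32 -68:32 -64:32 -60:31 -56:32 -52:31 -48:31 -44:32 -40:30 -36:32 -32:32 -28:43 -24:45 -20:45 -16:47 -12:48 -8:47 -4:47 0:47 4:47 8:47 12:46 16:46 20:46 24:45 28:40 32:31 36:31 40:31 44:32 48:31 
(0, 20) -176:44 -172:45 -168:46 -164:45 -160:44 -156:37 -152:32 -148:31 -144:32 -140:33 -136:31 -132:32 -128:32 -124:32 -120:32 -116:32 -112:32 -108:32 -104:32 -100:32 -96:32 -92:32 -88:31 -84:32 -80:32 -76:32 -72:32 -68:32 -64:32 -60:32 -56:31 -52:32 -48:32 -44:32 -40:32 -36:32 -32:32 -28:41 -24:45 -20:45 -16:48 -12:47 -8:47 -4:48 0:47 4:48 8:48 12:47 16:45 20:46 24:44 28:39 32:32 36:32 40:32 44:31 48:32 
(45, 55) -180:38 -176:42 -172:43 -168:44 -164:42 -160:35 -36:27 -28:24 -24:44 -20:44 -16:45 -12:44 -8:44 -4:41 0:41 4:42 8:42 12:42 16:43 20:42 24:34 
(60, 70) -180:38 -176:43 -172:43 -168:44 -164:43 -160:50 -156:49 -152:49 -148:49 -144:43 -36:48 -32:48 -28:48 -24:48 -20:44 -16:44 -12:45 -8:44 -4:41 0:39 
(70, 80) -180:39 -176:43 -172:44 -168:44 -164:43 -160:49 -156:50 -152:49 -148:48 -144:43 -32:48 -28:48 -24:48 -20:44 -16:45 -12:45 -8:44 -4:41 0:38 
(80, 90) -176:43 -172:44 -168:43 -164:43 -160:49 -156:50 -152:49 -148:48 -144:42 -36:48 -32:48 -28:48 -24:48 -20:44 -16:44 -12:45 -8:44 -4:41 0:38 
(92, 98) -168:42 -164:41 -156:49 -152:49 -148:40 -144:29 -36:49 -32:48 -28:48 -24:48 -20:44 -16:45 -12:45 -8:43 -4:40
```

servo_tool:
  claw: [1, 1, 1, 1, 1, 1, 1, 1]
  delta_pos:
    - [-1.5, 0, 4]
    - [-3, 1, 8]
    - [-4, 2.5, 12]
    - [-5, 4, 16]
    - [-6.5, 6, 20]
    - [-8, 8, 24]
    - [-9, 10, 27]
    - [-9.5, 12, 29]
  twist:
    - [0, 0, 0]
    - [0, 0, 0]
    - [0, 0, 0]
    - [0, 0, 0]
    - [0, 0, 0]
    - [0, 0, 0]
    - [0, 0, 0]
    - [0, 0, 0]

```text
t: 2.48
tool_pos: [0.4857, 0.3446, 0.2574]
orientation: [[0.987, 0.002, 0.161], [-0.161, 0.001, 0.987], [0.002, -1.0, 0.001]]
contact_force: [0.6, -0.0, -0.7]
opening: 0.0852
```

servo_tool:
  claw: [1, 1]
  delta_pos:
    - [0, 0, 0]
    - [0, 0, 0]
  twist:
    - [0, 0, 0]
    - [0, 0, 0]

```text
t: 2.65
tool_pos: [0.4843, 0.343, 0.2549]
orientation: [[0.987, -0.004, 0.159], [-0.159, -0.003, 0.987], [-0.003, -1.0, -0.003]]
contact_force: [0.5, 0.1, 0.1]
opening: 0.0853
```

```bash
python3 - <<'E'
from h import *
s=sense();p=s['tool_pos'];R=s['orientation'];print(p,R.round(3))
im,d,K=cam('wrist');cv2.imwrite('pics/w2.png',im)
P=cloud(d,K);X,Y,Z=[P[...,i] for i in range(3)]
m=(d>0)&(Z>.012)&(Z<.06)&(np.hypot(X-.478,Y-.30)<.08)
q=P[m]
rim=q[q[:,2]>.045];c,r=cv2.minEnclosingCircle((rim[:,:2]*1000).astype(np.float32));print('rim',len(rim),c,r,np.percentile(rim[:,2],[5,50,95]))
# whole outline
c=np.array(c)/1000
o=q[:,:2]-c;rr=np.hypot(*o.T);far=o[rr>.038];print('n far',len(far),'handle dir deg',np.degrees(np.arctan2(*far.mean(0)[::-1])),'max r',np.percentile(rr,99.5))
print('rim px',proj(K,[*c,.05]))
E
```

```text
[0.4843091  0.34300049 0.25492761] [[ 0.987 -0.004  0.159]
 [-0.159 -0.003  0.987]
 [-0.003 -1.    -0.003]]
rim 793 (482.193603515625, 295.88031005859375) 43.74368667602539 [0.04590789 0.04952168 0.05127494]
n far 279 handle dir deg 88.81863196771458 max r 0.043740189630479986
rim px (np.float64(323.88188860907917), np.float64(212.79691357079474))
```

View pics/w2.png

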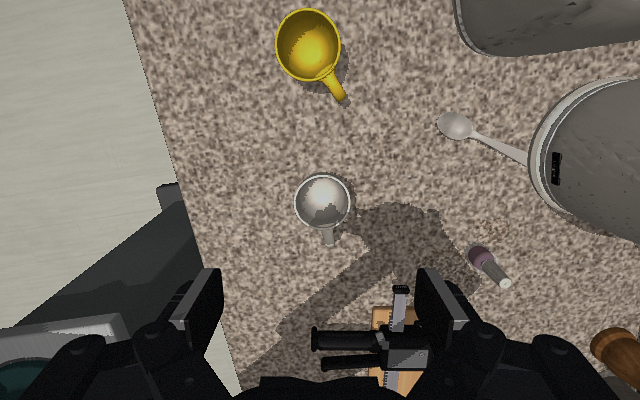

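```bash
python3 - <<'E'
from h import *
im,d,K=cam('wrist');P=cloud(d,K)
m=np.zeros(d.shape,np.uint8);Z=P[...,2];m[165:255,285:360]=1
m=((m>0)&(Z>.02)&(Z<.06)).astype(np.uint8)
v,u=np.nonzero(m);print(u.min(),u.max(),v.min(),v.max())
rim=(m>0)&(Z>.046)&(np.arange(400)[:,None]<232);v,u=np.nonzero(rim)
e=cv2.fitEllipse(cv2.convexHull(np.c_[u,v].astype(np.float32)));print('ellipse',e)
c=plane(K,*e[0],.051);print('rim centre',c)
v,u=np.nonzero(m);k=v>236;hb=plane(K,u[k].mean(),v[k].mean(),.035);print('handle pt',hb, 'lowest',plane(K,u[v==v.max()].mean(),v.max(),.035))
h=hb-c;print('dist',np.hypot(*h[:2]),'dir',np.degrees(np.arctan2(h[1],h[0])))
s=sense();p=s['tool_pos'];R=s['orientation']
print('delta to cup cm',(R.T@(np.array([c[0],c[1],.03])-p)*100).round(2),p)
E
```

```text
292 348 172 246
ellipse ((320.31744384765625, 201.94285583496094), (56.26079177856445, 57.652992248535156), 157.39556884765625)
rim centre [0.48190039 0.30844768 0.051     ]
handle pt [0.48167794 0.25316774 0.035     ] lowest [0.48073047 0.24688219 0.035     ]
dist 0.05528038465657241 dir -90.23056178837842
delta to cup cm [ 0.1  22.74 -3.39] [0.48629562 0.34220294 0.25738331]
```

servo_tool:
  claw: [1, 1, 1, 1, 1, 1, 1, 1]
  delta_pos:
    - [0.1, 3, -2]
    - [0.1, 6, -3.4]
    - [0.1, 10, -3.4]
    - [0.1, 13, -3.4]
    - [0.1, 16, -3.4]
    - [0.1, 18, -3.4]
    - [0.1, 18, -3.4]
    - [0.1, 18, -3.4]
  twist:
    - [0, -1, 0]
    - [0, -1.7, 0]
    - [0, -1.7, 0]
    - [0, -1.7, 0]
    - [0, -1.7, 0]
    - [0, -1.7, 0]
    - [0, -1.7, 0]
    - [0, -1.7, 0]

```text
t: 3.42
tool_pos: [0.482, 0.3084, 0.0775]
orientation: [[1.0, -0.0, 0.015], [-0.015, -0.0, 1.0], [-0.0, -1.0, -0.0]]
contact_force: [0.0, -0.7, 1.0]
opening: 0.0855
```

```bash
python3 - <<'E'
from h import *
s=sense();p=s['tool_pos'];R=s['orientation']
print(p,R.round(3),(R.T@(np.array([.4819,.3084,.016])-p)*100).round(2),np.degrees(np.arctan2(R[1,0],R[0,0])))
E
```

```text
[0.4820494  0.30842495 0.07751404] [[ 1.    -0.     0.015]
 [-0.015 -0.     1.   ]
 [-0.    -1.    -0.   ]] [-0.01  6.15 -0.  ] -0.8697376379069411
```

servo_tool:
  claw: [1, 1, 1, 1]
  delta_pos:
    - [0, 2, 0]
    - [0, 4, 0]
    - [0, 6, 0]
    - [0, 6.1, 0]
  twist:
    - [0, 0, 0]
    - [0, 0, 0]
    - [0, 0, 0]
    - [0, 0, 0]

```text
t: 3.75
tool_pos: [0.4817, 0.3091, 0.0158]
orientation: [[1.0, -0.0, 0.014], [-0.014, -0.0, 1.0], [-0.0, -1.0, -0.0]]
contact_force: [-0.7, -1.8, 0.1]
opening: 0.0853
```

servo_tool:
  claw: [0.6, 0.5, 0.4, 0.4, 0.4, 0.4, 0.4, 0.4]
  delta_pos:
    - [0, 0, 0]
    - [0, 0, 0]
    - [0, 0, 0]
    - [0, 0, 0]
    - [0, 0, 0]
    - [0, 0, 0]
    - [0, 0, 0]
    - [0, 0, 0]
  twist:
    - [0, 0, 0]
    - [0, 0, 0]
    - [0, 0, 0]
    - [0, 0, 0]
    - [0, 0, 0]
    - [0, 0, 0]
    - [0, 0, 0]
    - [0, 0, 0]

```text
t: 4.42
tool_pos: [0.4831, 0.3106, 0.0187]
orientation: [[1.0, 0.004, 0.013], [-0.013, 0.002, 1.0], [0.004, -1.0, 0.002]]
contact_force: [-1.6, -0.8, 7.0]
opening: 0.0595
```

servo_tool:
  claw: [0.4, 0.4, 0.4, 0.4, 0.4]
  delta_pos:
    - [0, 0, 0]
    - [0, -1, 0]
    - [0, -2, 0]
    - [0, -3, 0]
    - [0, -3, 0]
  twist:
    - [0, 0, 0]
    - [0, 0, 0]
    - [0, 0, 0]
    - [0, 0, 0]
    - [0, 0, 0]

```text
t: 4.83
tool_pos: [0.4833, 0.3108, 0.0491]
orientation: [[1.0, 0.005, 0.013], [-0.013, 0.002, 1.0], [0.004, -1.0, 0.002]]
contact_force: [-0.7, 0.6, -0.5]
opening: 0.0594
```

servo_tool:
  claw: [0.4, 0.4, 0.4, 0.4, 0.4, 0.4, 0.4, 0.4]
  delta_pos:
    - [0, -3, -0.5]
    - [1, -6, -2]
    - [2.5, -9, -5]
    - [4, -10, -8]
    - [5.5, -10, -11.5]
    - [7, -10, -15]
    - [8.5, -10, -18.5]
    - [10, -10, -22]
  twist:
    - [0, 0, 0]
    - [0, 0.3, 0]
    - [0, 0.6, 0]
    - [0, 0.9, 0]
    - [0, 1.2, 0]
    - [0, 1.5, 0]
    - [0, 1.85, 0]
    - [0, 1.85, 0]

```text
t: 5.5
tool_pos: [0.5789, 0.0869, 0.1466]
orientation: [[0.985, 0.001, 0.175], [-0.175, 0.0, 0.985], [0.001, -1.0, 0.0]]
contact_force: [1.3, -0.4, -1.0]
opening: 0.0596
```

servo_tool:
  claw: [0.4, 0.4, 0.4, 0.4, 0.4, 0.4]
  delta_pos:
    - [1.5, 0, -3]
    - [3, 0, -5.5]
    - [4, 0, -7.5]
    - [4.2, 0, -8.2]
    - [4.2, 0, -8.2]
    - [4.2, 0, -8.2]
  twist:
    - [0, 0, 0]
    - [0, 0, 0]
    - [0, 0, 0]
    - [0, 0, 0]
    - [0, 0, 0]
    - [0, 0, 0]

```text
t: 6.0
tool_pos: [0.605, 0.0008, 0.1459]
orientation: [[0.985, -0.001, 0.175], [-0.175, 0.001, 0.985], [-0.001, -1.0, 0.001]]
contact_force: [-0.5, -0.1, -0.4]
opening: 0.0596
```

```bash
cat >> h.py <<'E'
A=np.radians(80.0);EY=np.array([np.cos(A),np.sin(A)]);EX=np.array([EY[1],-EY[0]]);O=np.array([.5454,.0783])
def clamp(p): q=np.asarray(p)[...,:2]-O; return np.stack([q@EX,q@EY],-1)*1000
def world(x,y,z): return np.r_[O+x/1000*EX+y/1000*EY,z]
E
python3 - <<'E'
from h import *
s=sense();p=s['tool_pos'];R=s['orientation'];print(p,R.round(3),np.degrees(np.arctan2(R[1,0],R[0,0])),clamp(p))
print((R.T@(world(75,-67,.15)-p)*100).round(2))
im,d,K=cam('side');
cv2.imwrite('pics/s1.png',cv2.resize(im[120:270,240:440],None,fx=4,fy=4,interpolation=cv2.INTER_CUBIC))
print('gap target px',proj(K,world(75,-67,.012)),proj(K,world(75,-127,.045)))
im,d,K=cam('top');cv2.imwrite('pics/t1.png',im)
E
```

```text
[0.60495985 0.00083967 0.1458882 ] [[ 0.985 -0.001  0.175]
 [-0.175  0.001  0.985]
 [-0.001 -1.     0.001]] -10.066875177562348 [ 72.10585045 -65.94106952]
[ 0.29 -0.41 -0.11]
gap target px (np.float64(302.8640628490878), np.float64(212.5928435882883)) (np.float64(308.3443615180978), np.float64(191.77320411858645))
```

View pics/s1.png

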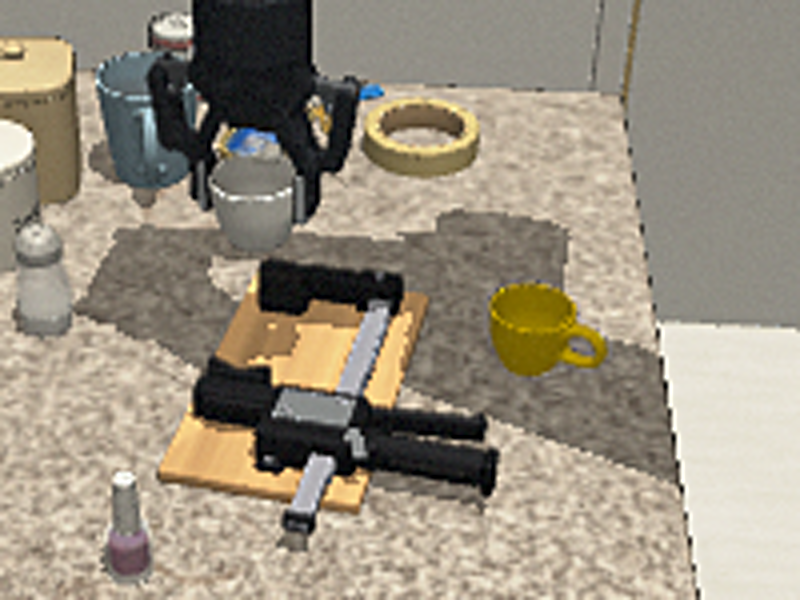

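servo_tool:
  claw: [0.4, 0.4, 0.4, 0.4, 0.4, 0.4, 0.4, 0.4]
  delta_pos:
    - [0.3, 2, -0.1]
    - [0.3, 4, -0.1]
    - [0.3, 6, -0.1]
    - [0.3, 8, -0.1]
    - [0.3, 9.5, -0.1]
    - [0.3, 10.5, -0.1]
    - [0.3, 11, -0.1]
    - [0.3, 11.2, -0.1]
  twist:
    - [0, 0, 0]
    - [0, 0, 0]
    - [0, 0, 0]
    - [0, 0, 0]
    - [0, 0, 0]
    - [0, 0, 0]
    - [0, 0, 0]
    - [0, 0, 0]

```text
t: 6.77
tool_pos: [0.6078, -0.0001, 0.0333]
orientation: [[0.985, -0.001, 0.173], [-0.173, 0.0, 0.985], [-0.001, -1.0, 0.0]]
contact_force: [0.7, -0.2, -1.4]
opening: 0.0594
```

servo_tool:
  claw: [0.4, 0.4, 0.4]
  delta_pos:
    - [0, 0.1, 0]
    - [0, 0.2, 0]
    - [0, 0.2, 0]
  twist:
    - [0, 0, 0]
    - [0, 0, 0]
    - [0, 0, 0]

```text
t: 7.02
tool_pos: [0.6089, -0.001, 0.0327]
orientation: [[0.985, 0.001, 0.174], [-0.174, -0.0, 0.985], [0.001, -1.0, 0.0]]
contact_force: [0.1, 0.4, -0.5]
opening: 0.0597
```

servo_tool:
  claw: [0.4, 0.4]
  delta_pos:
    - [0, 0.1, 0]
    - [0, 0.1, 0]
  twist:
    - [0, 0, 0]
    - [0, 0, 0]

```text
t: 7.18
tool_pos: [0.6086, -0.0011, 0.0314]
orientation: [[0.985, 0.001, 0.174], [-0.174, 0.0, 0.985], [0.001, -1.0, 0.0]]
contact_force: [0.2, -0.6, -1.7]
opening: 0.0595
```

servo_tool:
  claw: [0.4, 0.4]
  delta_pos:
    - [0, 0.1, 0]
    - [0, 0.1, 0]
  twist:
    - [0, 0, 0]
    - [0, 0, 0]

```text
t: 7.35
tool_pos: [0.6087, -0.0011, 0.0308]
orientation: [[0.985, 0.001, 0.174], [-0.174, 0.0, 0.985], [0.001, -1.0, 0.0]]
contact_force: [-1.2, 0.4, 4.9]
opening: 0.0596
```

servo_tool:
  claw: [0.72, 0.76, 0.8, 0.9, 1, 1, 1, 1]
  delta_pos:
    - [0, 0, 0]
    - [0, 0, 0]
    - [0, 0, 0]
    - [0, 0, 0]
    - [0, 0, 0]
    - [0, 0, 0]
    - [0, 0, 0]
    - [0, 0, 0]
  twist:
    - [0, 0, 0]
    - [0, 0, 0]
    - [0, 0, 0]
    - [0, 0, 0]
    - [0, 0, 0]
    - [0, 0, 0]
    - [0, 0, 0]
    - [0, 0, 0]

```text
t: 8.02
tool_pos: [0.6083, -0.001, 0.0299]
orientation: [[0.985, -0.0, 0.174], [-0.174, 0.0, 0.985], [-0.0, -1.0, 0.0]]
contact_force: [-0.2, 0.6, -0.7]
opening: 0.0854
```

servo_tool:
  claw: [1, 1, 1, 1, 1, 1, 1, 1]
  delta_pos:
    - [0, -1, 0]
    - [0, -3, 0]
    - [0, -6, 0]
    - [0, -10, 0]
    - [0, -14, 0]
    - [0, -18, 0]
    - [-1, -22, 1]
    - [-2, -25, 3]
  twist:
    - [0, 0, 0]
    - [0, 0, 0]
    - [0, 0, 0]
    - [0, 0, 0]
    - [0, 0, 0]
    - [0, 0, 0]
    - [0, 0, 0]
    - [0, 0, 0]

```text
t: 8.68
tool_pos: [0.5945, 0.0305, 0.2844]
orientation: [[0.984, 0.004, 0.176], [-0.176, -0.001, 0.984], [0.004, -1.0, -0.0]]
contact_force: [0.7, 0.3, -0.3]
opening: 0.0853
```

```bash
python3 - <<'E'
from h import *
s=sense();print(s['tool_pos'])
im,d,K=cam('wrist');P=cloud(d,K);np.savez('w3.npz',im=im,d=d,f=K[0],cx=K[1],cy=K[2],o=K[3],R=K[4])
u,v=[int(t) for t in proj(K,world(20,-70,.03))];print(u,v)
x0,y0=max(0,u-130),max(0,v-110);cr=im[y0:y0+200,x0:x0+260]
cv2.imwrite('pics/w3.png',cv2.resize(cr,None,fx=3,fy=3,interpolation=cv2.INTER_CUBIC));print(x0,y0)
E
```

```text
[0.59450869 0.03051359 0.28435375]
287 187
157 77
```

View pics/w3.png

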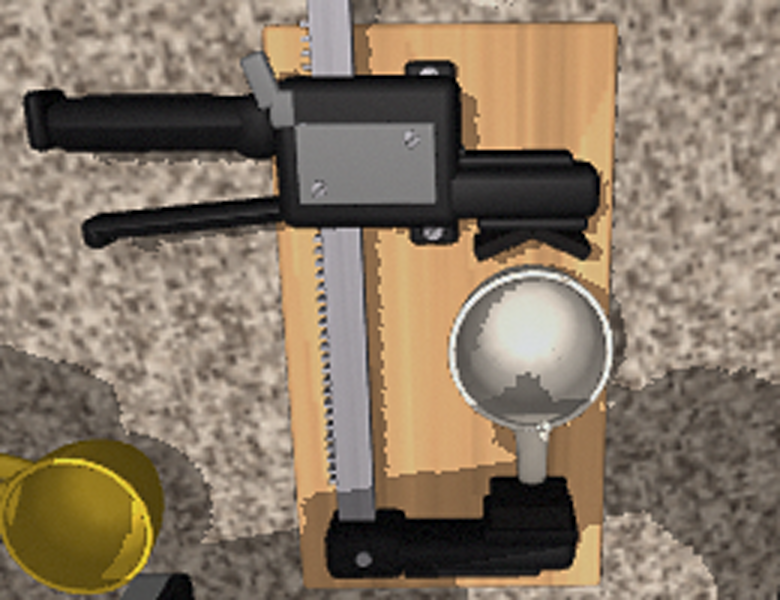

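```bash
python3 - <<'E'
from h import *
z=np.load('w3.npz');im,d=z['im'],z['d'];K=(z['f'],z['cx'],z['cy'],z['o'],z['R'])
g=lambda cx,cy,h:clamp(plane(K,157+cx/3,77+cy/3,h)).round(1)
for n,cx,cy,h in (('V bottom top',532,237,.048),('V left',480,257,.048),('V right',590,257,.048),('rim centre',531,348,.062),('rim top',531,268,.062),('rim bot',531,429,.062),('pad edge',550,478,.048),('pad back?',550,570,.048),('tip',533,484,.045),('jaw end',577,530,.049),('handle end',27,120,.042),('handle +y',150,93,.042),('handle -y',150,150,.042),('trig outer',150,240,.039),('trig tip',85,230,.039),('bar L',330,300,.032),('bar R',362,300,.032)):print(n,g(cx,cy,h))
P=cloud(d,K);c=clamp(P);m=(abs(c[...,0]-77)<5)&(d>0)
for yb in range(-185,-90,3):
    k=m&(c[...,1]>=yb)&(c[...,1]<yb+3)
    print(yb,k.sum(),np.percentile(P[k][:,2]*1000,[10,50,90]).round(0) if k.sum() else '',end=' | ')
E
```

```text
V bottom top [ 75.9 -27.6]
V left [ 56.2 -35.2]
V right [ 98.2 -35.4]
rim centre [ 75.3 -67.3]
rim top [ 75.  -36.5]
rim bot [  75.7 -100.3]
pad edge [  84.5 -127.4]
pad back? [  85.2 -170.1]
tip [  77.7 -131.5]
jaw end [  96.1 -150.8]
handle end [-111.5   15.8]
handle +y [-64.9  25.3]
handle -y [-67.2   4.7]
trig outer [-71.9 -29.8]
trig tip [-96.6 -25.8]
bar L [ -4.4 -55.8]
bar R [  8.5 -55.9]
-185 0  | -182 0  | -179 7 [37. 38. 39.] | -176 7 [38. 39. 39.] | -173 13 [41. 42. 43.] | -170 16 [42. 43. 44.] | -167 14 [42. 44. 44.] | -164 20 [42. 43. 44.] | -161 1 [44. 44. 44.] | -158 14 [48. 49. 49.] | -155 17 [48. 49. 50.] | -152 20 [48. 49. 50.] | -149 17 [47. 48. 50.] | -146 18 [47. 48. 49.] | -143 65 [26. 40. 48.] | -140 16 [31. 38. 45.] | -137 0  | -134 0  | -131 0  | -128 1 [54. 54. 54.] | -125 13 [56. 57. 58.] | -122 12 [58. 59. 60.] | -119 17 [60. 61. 61.] | -116 17 [60. 61. 62.] | -113 19 [60. 61. 62.] | -110 21 [60. 61. 62.] | -107 24 [59. 61. 62.] | -104 18 [58. 60. 61.] | -101 17 [61. 62. 63.] | -98 66 [41. 51. 62.] | -95 46 [32. 37. 61.] | -92 33 [25. 28. 32.] |
```

servo_tool:
  claw: [0.5, 0, 0, 0, 0, 0, 0, 0]
  delta_pos:
    - [-3, 0, -0.5]
    - [-6, 0, -1]
    - [-10, 1, -1.5]
    - [-12.8, 4, -2]
    - [-12.8, 8, -2]
    - [-12.8, 12, -2]
    - [-12.8, 15, -2]
    - [-12.8, 17, -2]
  twist:
    - [0, 0, 0]
    - [0, 0, 0]
    - [0, 0, 0]
    - [0, 0, 0]
    - [0, 0, 0]
    - [0, 0, 0]
    - [0, 0, 0]
    - [0, 0, 0]

```text
t: 9.4
tool_pos: [0.4622, 0.0347, 0.1079]
orientation: [[0.985, -0.003, 0.174], [-0.174, 0.0, 0.985], [-0.003, -1.0, -0.0]]
contact_force: [0.3, -0.3, 0.7]
opening: 0.0001
```

```bash
python3 - <<'E'
from h import *
s=sense();p=s['tool_pos'];R=s['orientation'];print(p,R.round(3),clamp(p),(R.T@(world(-72,-55,.016)-p)*100).round(2),s['opening'])
E
```

```text
[0.46222607 0.03471843 0.10789165] [[ 0.985 -0.003  0.174]
 [-0.174  0.     0.985]
 [-0.003 -1.    -0.   ]] [-74.34246622 -57.36247127] [0.26 9.19 0.24] 9.86712362295007e-05
```

servo_tool:
  claw: [0, 0, 0, 0, 0, 0, 0]
  delta_pos:
    - [0.2, 3, 0]
    - [0.2, 6, 0]
    - [0.2, 8.5, 0]
    - [0.2, 9.2, 0]
    - [0.2, 9.2, 0.7]
    - [0.2, 9.2, 1.4]
    - [0.2, 9.2, 1.4]
  twist:
    - [0, 0, 0]
    - [0, 0, 0]
    - [0, 0, 0]
    - [0, 0, 0]
    - [0, 0, 0]
    - [0, 0, 0]
    - [0, 0, 0]

```text
t: 9.98
tool_pos: [0.4703, 0.0491, 0.0193]
orientation: [[0.985, 0.003, 0.173], [-0.173, 0.0, 0.985], [0.003, -1.0, 0.001]]
contact_force: [0.7, 0.1, 0.5]
opening: -0.0001
```

servo_tool:
  claw: [0, 0, 0]
  delta_pos:
    - [0, 0, 0.3]
    - [0, 0, 0.5]
    - [0, 0, 0.5]
  twist:
    - [0, 0, 0]
    - [0, 0, 0]
    - [0, 0, 0]

```text
t: 10.23
tool_pos: [0.4705, 0.0532, 0.019]
orientation: [[0.985, 0.002, 0.173], [-0.173, -0.0, 0.985], [0.002, -1.0, 0.0]]
contact_force: [-1.0, -1.3, 1.3]
opening: -0.0001
```

servo_tool:
  claw: [0, 0, 0]
  delta_pos:
    - [0, 0, 0.3]
    - [0, 0, 0.5]
    - [0, 0, 0.5]
  twist:
    - [0, 0, 0]
    - [0, 0, 0]
    - [0, 0, 0]

```text
t: 10.48
tool_pos: [0.4705, 0.0579, 0.0182]
orientation: [[0.985, 0.0, 0.174], [-0.174, -0.0, 0.985], [0.0, -1.0, -0.0]]
contact_force: [-0.9, -3.1, 2.2]
opening: 0.0
```

servo_tool:
  claw: [0, 0, 0, 0]
  delta_pos:
    - [0, 0, 0.4]
    - [0, 0, 0.8]
    - [0, 0, 1.1]
    - [0, 0, 1.1]
  twist:
    - [0, 0, 0]
    - [0, 0, 0]
    - [0, 0, 0]
    - [0, 0, 0]

```text
t: 10.82
tool_pos: [0.4713, 0.0687, 0.0178]
orientation: [[0.985, -0.002, 0.174], [-0.174, -0.0, 0.985], [-0.002, -1.0, -0.0]]
contact_force: [-2.5, -3.2, 1.9]
opening: -0.0
```

servo_tool:
  claw: [0, 0, 0]
  delta_pos:
    - [0, 0, 0.2]
    - [0, 0, 0.3]
    - [0, 0, 0.3]
  twist:
    - [0, 0, 0]
    - [0, 0, 0]
    - [0, 0, 0]

```text
t: 11.07
tool_pos: [0.4716, 0.0714, 0.0177]
orientation: [[0.985, -0.002, 0.174], [-0.174, -0.0, 0.985], [-0.002, -1.0, -0.001]]
contact_force: [-2.5, -4.9, 4.4]
opening: 0.0
```

servo_tool:
  claw: [0, 0, 0]
  delta_pos:
    - [0, 0, 0.2]
    - [0, 0, 0.2]
    - [0, 0, 0.2]
  twist:
    - [0, 0, 0]
    - [0, 0, 0]
    - [0, 0, 0]

```text
t: 11.32
tool_pos: [0.4719, 0.073, 0.0177]
orientation: [[0.985, -0.002, 0.173], [-0.173, -0.001, 0.985], [-0.002, -1.0, -0.001]]
contact_force: [-2.7, -6.6, 5.7]
opening: -0.0
```

servo_tool:
  claw: [0, 0, 0]
  delta_pos:
    - [0, 0, 0.1]
    - [0, 0, 0.2]
    - [0, 0, 0.2]
  twist:
    - [0, 0, 0]
    - [0, 0, 0]
    - [0, 0, 0]

```text
t: 11.57
tool_pos: [0.4719, 0.0733, 0.0177]
orientation: [[0.985, -0.003, 0.172], [-0.172, -0.003, 0.985], [-0.003, -1.0, -0.004]]
contact_force: [-3.6, -17.3, 7.1]
opening: -0.0001
```

```bash
cat > bar.py <<'E'
from h import *
s=sense();p=s['tool_pos'];print('tcp',p.round(4),clamp(p).round(1),'z',p[2].round(4),'F',s['contact_force'].round(1))
im,d,K=cam('top');P=cloud(d,K);c=clamp(P);Z=P[...,2]*1000
# plate/arm edge of moving jaw: jaw top points, x 20..95
m=(d>0)&(Z>40)&(c[...,0]>15)&(c[...,0]<55)&(c[...,1]<-100)&(c[...,1]>-195)&(im.max(2)<80)
v,u=np.nonzero(m);q=np.array([clamp(plane(K,a,b,.044)) for a,b in zip(u,v)])
print('arm mean y',q[:,1].mean().round(2),len(q))
E
python3 bar.py
python3 - <<'E'
from h import *
z=np.load('top0.npz');im,d=z['im'],z['d'];_,_,K=cam('top')
P=cloud(d,K);c=clamp(P);Z=P[...,2]*1000
m=(d>0)&(Z>40)&(c[...,0]>15)&(c[...,0]<55)&(c[...,1]<-100)&(c[...,1]>-195)&(im.max(2)<80)
v,u=np.nonzero(m);q=np.array([clamp(plane(K,a,b,.044)) for a,b in zip(u,v)])
print('start arm mean y',q[:,1].mean().round(2),len(q))
E
```

```text
tcp [0.4719 0.0733 0.0177] [-71.6 -17.7] z 0.0177 F [ -3.6 -17.3   7.1]
arm mean y -157.56 39
start arm mean y -164.81 34
```

servo_tool:
  claw: [0, 0, 0, 0, 0, 0, 0, 0]
  delta_pos:
    - [0, 0, -1]
    - [0, 0, -2]
    - [0, 0, -2.7]
    - [0, 0, -2.7]
    - [0, 0, -1.8]
    - [0, 0, -0.9]
    - [0, 0, -0.1]
    - [0, 0, -0.1]
  twist:
    - [0, 0, 0]
    - [0, 0, 0]
    - [0, 0, 0]
    - [0, 0, 0]
    - [0, 0, 0]
    - [0, 0, 0]
    - [0, 0, 0]
    - [0, 0, 0]

```text
t: 12.33
tool_pos: [0.471, 0.0734, 0.0177]
orientation: [[0.985, -0.005, 0.17], [-0.17, -0.004, 0.985], [-0.004, -1.0, -0.005]]
contact_force: [-5.3, -16.2, 4.8]
opening: 0.0
```

```bash
python3 bar.py
```

```text
tcp [0.471  0.0734 0.0177] [-72.4 -17.7] z 0.0177 F [ -5.3 -16.2   4.8]
arm mean y -152.85 54
```

servo_tool:
  claw: [0, 0, 0, 0, 0, 0, 0, 0]
  delta_pos:
    - [0, 0, -1]
    - [0, 0, -2]
    - [0, 0, -2.6]
    - [0, 0, -2.6]
    - [0, 0, -1.8]
    - [0, 0, -0.9]
    - [0, 0, 0]
    - [0, 0, 0]
  twist:
    - [0, 0, 0]
    - [0, 0, 0]
    - [0, 0, 0]
    - [0, 0, 0]
    - [0, 0, 0]
    - [0, 0, 0]
    - [0, 0, 0]
    - [0, 0, 0]

```text
t: 13.05
tool_pos: [0.4711, 0.0734, 0.0177]
orientation: [[0.985, -0.005, 0.17], [-0.17, -0.004, 0.985], [-0.004, -1.0, -0.005]]
contact_force: [-5.2, -17.2, 5.9]
opening: -0.0001
```

```bash
python3 bar.py; python3 - <<'E'
from h import *
im,d,K=cam('side')
cv2.imwrite('pics/s2.png',cv2.resize(im[150:260,250:410],None,fx=5,fy=5,interpolation=cv2.INTER_CUBIC))
E
```

```text
tcp [0.4711 0.0734 0.0177] [-72.3 -17.7] z 0.0177 F [ -5.2 -17.2   5.9]
arm mean y -147.6 48
```

View pics/s2.png

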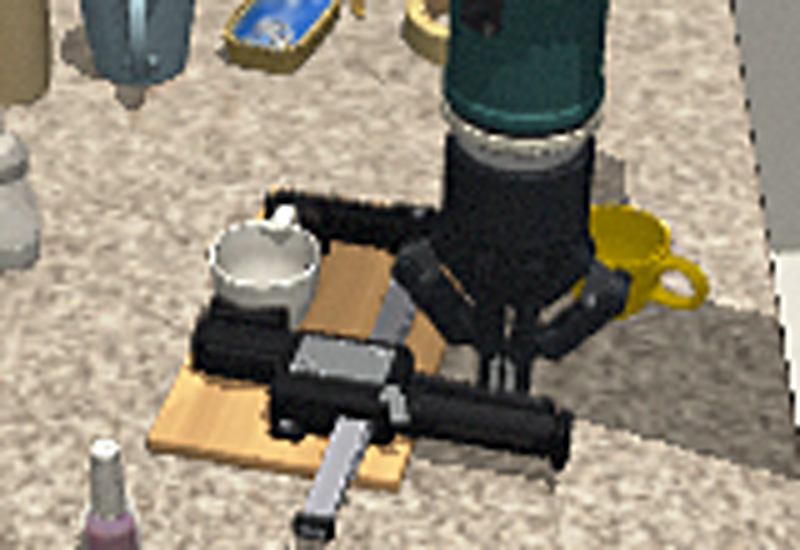

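servo_tool:
  claw: [0, 0, 0, 0, 0, 0, 0, 0]
  delta_pos:
    - [0, 0, -1]
    - [0, 0, -2]
    - [0, 0, -2.6]
    - [0, 0, -2.6]
    - [0, 0, -1.8]
    - [0, 0, -0.9]
    - [0, 0, -0.3]
    - [0, 0, -0.3]
  twist:
    - [0, 0, 0]
    - [0, 0, 0]
    - [0, 0, 0]
    - [0, 0, 0]
    - [0, 0, 0]
    - [0, 0, 0]
    - [0, 0, 0]
    - [0, 0, 0]

```text
t: 13.82
tool_pos: [0.471, 0.0722, 0.0177]
orientation: [[0.985, -0.004, 0.172], [-0.172, -0.001, 0.985], [-0.004, -1.0, -0.002]]
contact_force: [-3.7, -6.0, 3.7]
opening: -0.0001
```

servo_tool:
  claw: [0, 0, 0]
  delta_pos:
    - [0, 0, 0.2]
    - [0, 0, 0.2]
    - [0, 0, 0.2]
  twist:
    - [0, 0, 0]
    - [0, 0, 0]
    - [0, 0, 0]

```text
t: 14.07
tool_pos: [0.471, 0.0732, 0.0177]
orientation: [[0.985, -0.004, 0.172], [-0.172, -0.002, 0.985], [-0.004, -1.0, -0.002]]
contact_force: [-4.5, -9.2, 3.6]
opening: -0.0003
```

```bash
python3 bar.py
```

```text
tcp [0.471  0.0732 0.0177] [-72.3 -17.9] z 0.0177 F [-4.5 -9.2  3.6]
arm mean y -143.84 46
```

servo_tool:
  claw: [0, 0, 0, 0, 0, 0, 0, 0]
  delta_pos:
    - [0, 0, -1]
    - [0, 0, -2]
    - [0, 0, -2.6]
    - [0, 0, -2.6]
    - [0, 0, -1.8]
    - [0, 0, -1.3]
    - [0, 0, -1.1]
    - [0, 0, -1.1]
  twist:
    - [0, 0, 0]
    - [0, 0, 0]
    - [0, 0, 0]
    - [0, 0, 0]
    - [0, 0, 0]
    - [0, 0, 0]
    - [0, 0, 0]
    - [0, 0, 0]

```text
t: 14.78
tool_pos: [0.4701, 0.063, 0.0179]
orientation: [[0.985, -0.002, 0.172], [-0.172, -0.001, 0.985], [-0.002, -1.0, -0.001]]
contact_force: [-3.4, -6.9, 3.7]
opening: -0.0003
```

servo_tool:
  claw: [0, 0, 0]
  delta_pos:
    - [0, 0, 0.2]
    - [0, 0, 0.4]
    - [0, 0, 0.4]
  twist:
    - [0, 0, 0]
    - [0, 0, 0]
    - [0, 0, 0]

```text
t: 15.03
tool_pos: [0.4704, 0.0666, 0.0178]
orientation: [[0.985, -0.003, 0.172], [-0.172, -0.001, 0.985], [-0.003, -1.0, -0.002]]
contact_force: [-4.2, -8.9, 3.7]
opening: -0.0001
```

servo_tool:
  claw: [0, 0, 0]
  delta_pos:
    - [0, 0, 0.2]
    - [0, 0, 0.3]
    - [0, 0, 0.3]
  twist:
    - [0, 0, 0]
    - [0, 0, 0]
    - [0, 0, 0]

```text
t: 15.28
tool_pos: [0.4706, 0.0691, 0.0178]
orientation: [[0.985, -0.004, 0.172], [-0.172, -0.002, 0.985], [-0.003, -1.0, -0.003]]
contact_force: [-4.5, -10.5, 5.8]
opening: -0.0003
```

```bash
python3 bar.py
```

```text
tcp [0.4706 0.0691 0.0178] [-72.1 -22. ] z 0.0178 F [ -4.5 -10.5   5.8]
arm mean y -141.34 49
```

servo_tool:
  claw: [0, 0, 0, 0]
  delta_pos:
    - [0, 0, 0]
    - [0, 0, 0]
    - [0, 0, 0]
    - [0, 0, 0]
  twist:
    - [0, 0, 0]
    - [0, 0, 0]
    - [0, 0, 0]
    - [0, 0, 0]

```text
t: 15.67
tool_pos: [0.4706, 0.0691, 0.0178]
orientation: [[0.985, -0.004, 0.172], [-0.172, -0.002, 0.985], [-0.003, -1.0, -0.002]]
contact_force: [-4.2, -10.5, 4.9]
opening: 0.0
```

```bash
python3 - <<'E'
from h import *
F=[]
for i in range(8):
    im,d,K=cam('top');F.append(sense()['contact_force'])
    P=cloud(d,K);c=clamp(P);Z=P[...,2]*1000
    if i==0: top=im;D=[]
    D.append(d)
print(np.mean(F,0),np.std(F,0),sense()['tool_pos'])
d=np.median(D,0);P=cloud(d,K);c=clamp(P);Z=P[...,2]*1000
k=(d>0)&(Z>57)&(Z<70)&(c[...,0]>35)&(c[...,0]<115)&(c[...,1]<-25)&(c[...,1]>-130)
print('cup high pts y range',c[k][:,1].min(),c[k][:,1].max(),'x',c[k][:,0].min(),c[k][:,0].max(),k.sum())
k=(d>0)&(Z>40)&(Z<54)&(c[...,0]>62)&(c[...,0]<88)&(c[...,1]<-100)&(c[...,1]>-190)
print('jaw y range',np.percentile(c[k][:,1],[1,99]))
side,_,Ks=cam('side')
u,v=[int(t) for t in proj(K,world(30,-60,.03))]
a=cv2.resize(top[v-40:v+40,u-50:u+50],(500,400),interpolation=cv2.INTER_CUBIC)
u,v=[int(t) for t in proj(Ks,world(75,-80,.03))];b=cv2.resize(side[v-40:v+40,u-30:u+30],(300,400),interpolation=cv2.INTER_CUBIC)
cv2.imwrite('pics/f.png',np.hstack([a,b]))
E
```

```text
[ -4.10344597 -10.55743372   4.55840643] [0.37400596 0.53710636 0.38125989] [0.47061666 0.06911657 0.01779003]
cup high pts y range -114.63271317439491 -29.11920293626107 x 39.785472885519184 100.1291853051329 87
jaw y range [-148.08567951 -117.39818646]
```

View pics/f.png

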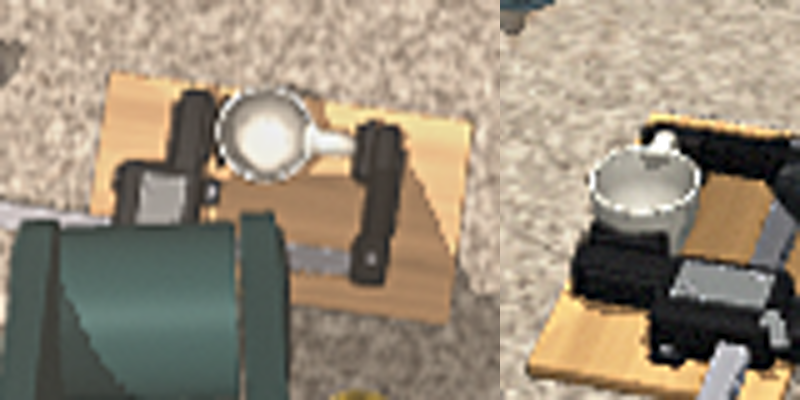

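```bash
python3 -c "
from station import *
print(hand_in()); print(sense()['t'])"
```

```text
the job is handed in; nothing more can be done
None
the job is handed in; nothing more can be done
```

The espresso cup stands upright on the board with its handle against the moving jaw, and the job was handed in with the shut fingers holding the trigger squeezed. `hand_in()` gave no verdict, so I don't know the result.

- **Placing:** I set the cup down with its axis at about x = 75, y = -67 mm in the clamp's frame and the handle tip about 14 mm clear of the pad. I then opened the fingers and drew them back.
- **Pumping:** The bar was already about 25 mm in at the start. I pushed the trigger through four full strokes and part of a fifth with the shut fingers, and the moving jaw was not touched. By the top camera, the jaw had moved about 23 mm in all.
- **Last pictures:** The cup was upright and nipped between the pads, with its handle on the moving pad. The yellow cups were not touched, and nothing I did went near the glue bottle, tape or teaspoon. I did not re-measure their positions.
- **Trigger force:** The push on the trigger held steady at about 11 N.

My estimates of the pressure on the cup disagree. The bar travel gives about 7–10 N, while the trigger force taken directly gives up to about 16 N. Both are inside the 4–18 N band, and I think about 10 N is most likely.

One other weak check was the cup's sideways position after clamping. A coarse top-camera reading put it near x = 70 mm, which is inside the allowed 63–87 mm but less certain than the 75 mm measured when I set it down.

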